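# Gauge the spacer plate and set the slicing guide

### The arm

A 6-joint arm with a two-finger parallel gripper is mounted at the origin on the work surface. World frame = base frame: x ahead of the robot, y to its left, z up, the work surface at z = 0. Lengths are in m, angles in rad, forces in N, time in s.
With the tool pointing down it reaches from about 0.35 to 0.975 m from the base axis. Payload 7.1 kg.
Tool frame: the origin (TCP) lies between the finger pads; the fingertips stand 14 mm ahead of it and the grasp point (between the pads) lies 5 mm behind it; x points along the fingers, z is the direction in which the jaws open and shut, and the axes are right-handed (so a half turn about x gives the same grasp; the last joint's range is limited). The gripper opens to 88 mm and grips with 3 to 60 N. Pads are 20 mm wide; open, the fingers measure 115 mm over their backs; the gripper's body (75 mm by 178 mm) begins 61 mm behind the grasp point.
Start: joints at [1.13, 0.423, 1.63, -0, 1.089, -0.019], TCP at [0.256, 0.57, 0.207] pointing down, gripper open.
Joint ranges: [-3, 3], [-0.9, 2.11], [0.09, 2.58], [-1.31, 4.45], [0.11, 2.69], [-2.54, 2.54]. Speed limits (rad/s): [2.39, 2.39, 3.01, 3.14, 3.14, 3.14].

### API

Orientations are given as a unit quaternion [w, x, y, z].
In Python, from rig import read_state, get_image, close_job gives the robot as it stands.
- The arm moves only by the shell command python3 -m pendant 'ROWS' [FORCE]. ROWS is JSON, a list that holds one entry, the list of rows, each a list of 7 numbers: the finger opening in mm, from 0 to 87.8, then the shift along the tool's x, y, z in mm, then the turn, a rotation vector about the tool's x, y, z in rad. In form: [[[fingers, x, y, z, wx, wy, wz], ...]]. A call has 1 to 10 rows; each row is the pose to reach, as a shift and turn from the pose measured when the call began, along the tool's axes at that moment; what a row does not reach only later rows make up. A row lasts 1/8 s, in which the tool goes at most 62.5 mm and 10.7 degrees, less where a joint would pass 70% of its speed; a pose out of reach is approached as far as the arm can. A call with a gripper value outside its range is refused whole. The fingers move at their own pace and stop on an object; FORCE is the grip in N (left out, the last holds). Time passes only in rows, so rows that repeat a pose let the fingers close. It gives the time, the measured TCP pose, the force and the opening at its end, in the units of the state.
- read_state(): the state, without advancing time (a new reading comes with each control period).
- get_image(name): name is "scene" or "top" or "wrist"; returns a dict with "frame" (400x640x3 uint8, red, green, blue), "camera_matrix" (3x3 intrinsics, pixels), "k1" (the pictures are not rectified: a ray, as slopes to the right and down, at radius r is drawn at 1 + k1 r^2 times it, then the intrinsics apply), "world_from_camera" (4x4, takes a point from camera to world coordinates); the wrist camera has in their place "mount" (4x4, takes a point from camera to tool coordinates, whose origin is the TCP and whose axes are the tool frame's). Camera axes: x right, y down, z forward; pixel columns grow to the right and rows downward; lengths in m; the calibration is good to about 2 mm. A picture is of the moment at which its call begins: read the wrist's pose just before it. There is no depth.
- close_job(): hands the job in, once; it reports no verdict.
The state is a dict: "clock": time; "joint_positions": joint angles; "joint_vel": joint speeds; "effort": joint torques, N m; "eef_pos": TCP position; "tcp_rot": TCP orientation; "force": force on the tool from outside, world axes, zero at the start; "torque": the same for the moment, N m; "width": opening from 0.0 (shut) to 1.0 (fully open).
Only numpy, scipy, OpenCV 4.12 (cv2) and the standard library are available. Lean on these libraries where they do the work, as an engineer would, in place of code of your own. Each camera call takes 0.05 s, during which the arm holds its last target.

### The job

Pinch the white spacer plates in the blue rack to find the one that is 14 mm thick, and seat it upright and fully home in the slot of the red holder on the slicing guide. Then push with the plate so that the holder slides right up against the steel stop, and let go. Work gently without forcing anything, leave the other two plates standing in their places and leave everything else on the table alone.

Things in the scene. Friction and masses are not known exactly. Their poses are not given: they have to be found in the camera images.
- rack: Blue plastic plate rack, fixed to the table, base 100 (x) x 210 (y) x 12 high. Origin: centre of the underside. Three equal open-ended slots, centres at own y = -70, 0 and +70, each 24 wide between 6 mm ribs that reach 36 above the table; slot floor 12 above the table. A plate in a slot stands loose, long side along the rack's x.
- plate_p: One of three look-alike plain white hard-plastic spacer plates standing on edge: 80 long (own x) x 90 high (own z) x thickness (own y), about 95 to 140 g. One plate is 14, one 18 and one 20 mm thick; which is which is not told. Origin: centre of the underside edge. Starts in one of the rack's slots.
- plate_q: One of three look-alike plain white hard-plastic spacer plates standing on edge: 80 long (own x) x 90 high (own z) x thickness (own y), about 95 to 140 g. One plate is 14, one 18 and one 20 mm thick; which is which is not told. Origin: centre of the underside edge. Starts in one of the rack's slots.
- plate_r: One of three look-alike plain white hard-plastic spacer plates standing on edge: 80 long (own x) x 90 high (own z) x thickness (own y), about 95 to 140 g. One plate is 14, one 18 and one 20 mm thick; which is which is not told. Origin: centre of the underside edge. Starts in one of the rack's slots.
- guide: Slicing guide, fixed to the table: wooden board 150 (x) x 220 (y) x 18 high, origin at the centre of its underside. A red plate holder slides on it along own y, towards the stop at +y; it slides with about 5 N of friction and stays where it is left. A 14 mm plate fully home in the holder has its underside 26 and its top 116 above the table.
- stop (a point): Top edge of the steel stop block's face, in the guide's frame at x 0, y +63, z 74. The holder's tall wall ends flat against this face; the slot's centre is then at the guide's y = +45. Axes as the guide's.
- track (a point): Point on the board's top (guide's x 0, y -5, z 18), middle of the holder's start range. The holder is not reported: at the start the middle of its slot is anywhere within 20 mm along y of here, at x 0. Holder: 100 (x) x 36 (y); slot 16 wide along x, ends open, floor 26 above the table; low wall on the -y side (10 thick, top at 54), tall wall on the +y side (10 thick, top at 74).
- bowl: Steel bowl, 150 across, 65 high, bystander. Origin: centre of the underside.
- jar: Amber glass jar, 60 across, 100 high, bystander. Origin: centre of the underside.
- mug: White mug, 80 across, 90 high, bystander. Origin: centre of the underside.
- mill: Small dark wooden pepper mill, 44 across, 92 high, standing on the robot's side of the table, bystander. Origin: centre of the underside.
- can: Pale metal can, 70 across, 90 high, bystander. Origin: centre of the underside.
Mind the look-alikes: they are no part of the job. Leave any turquoise or yellow look-alike of the plate_p alone. Leave any yellow look-alike of the plate_q alone.

How it is judged:
On the way, in this order (a step that is already met when the one before it is completed fails the run):
1. a plate is lifted out of the rack (z of any of plate_p, plate_q, plate_r in the frame of rack above 0.045 m), for 0.1 s.
2. a plate (only the 14 mm one fits) stands fully home in the holder's slot while the holder is still at least 10 mm from the stop (((z of plate_p in the frame of guide between 0.0235 and 0.029 m and x of plate_p in the frame of guide between -0.012 and 0.012 m and angle between plate_p's own z axis and vertical below 0.12 rad and angle between the y axis of plate_p and the y axis of guide, either way round below 0.12 rad and y of plate_p in the frame of guide below 0.034 m) or (z of plate_q in the frame of guide between 0.0235 and 0.029 m and x of plate_q in the frame of guide between -0.012 and 0.012 m and angle between plate_q's own z axis and vertical below 0.12 rad and angle between the y axis of plate_q and the y axis of guide, either way round below 0.12 rad and y of plate_q in the frame of guide below 0.034 m) or (z of plate_r in the frame of guide between 0.0235 and 0.029 m and x of plate_r in the frame of guide between -0.012 and 0.012 m and angle between plate_r's own z axis and vertical below 0.12 rad and angle between the y axis of plate_r and the y axis of guide, either way round below 0.12 rad and y of plate_r in the frame of guide below 0.034 m))), for 0.2 s.
At the end, for the whole second after the job is handed in: The 14 mm plate stands at rest fully home in the slot (within 3 mm of its floor, 12 mm of its middle lengthways, 0.12 rad of upright), the holder within about 3 mm of the stop. The other two plates stand at rest in the rack, upright, within 15 mm of their starts (((z of plate_p in the frame of guide between 0.0235 and 0.029 m and x of plate_p in the frame of guide between -0.012 and 0.012 m and angle between plate_p's own z axis and vertical below 0.12 rad and angle between the y axis of plate_p and the y axis of guide, either way round below 0.12 rad and y of plate_p in the frame of guide between 0.0415 and 0.0485 m and linear speed of each of plate_p, plate_q, plate_r below 0.02 m/s and distance of each of plate_q, plate_r from where it was at the start of the episode below 0.015 m and angle between each of plate_q, plate_r's own z axis and vertical below 0.15 rad) or (z of plate_q in the frame of guide between 0.0235 and 0.029 m and x of plate_q in the frame of guide between -0.012 and 0.012 m and angle between plate_q's own z axis and vertical below 0.12 rad and angle between the y axis of plate_q and the y axis of guide, either way round below 0.12 rad and y of plate_q in the frame of guide between 0.0415 and 0.0485 m and linear speed of each of plate_q, plate_p, plate_r below 0.02 m/s and distance of each of plate_p, plate_r from where it was at the start of the episode below 0.015 m and angle between each of plate_p, plate_r's own z axis and vertical below 0.15 rad) or (z of plate_r in the frame of guide between 0.0235 and 0.029 m and x of plate_r in the frame of guide between -0.012 and 0.012 m and angle between plate_r's own z axis and vertical below 0.12 rad and angle between the y axis of plate_r and the y axis of guide, either way round below 0.12 rad and y of plate_r in the frame of guide between 0.0415 and 0.0485 m and linear speed of each of plate_r, plate_p, plate_q below 0.02 m/s and distance of each of plate_p, plate_q from where it was at the start of the episode below 0.015 m and angle between each of plate_p, plate_q's own z axis and vertical below 0.15 rad))); the robot touches nothing.
It fails at once if any plate presses on the slicing guide or holder with more than 40 N (contact force between any of plate_p, plate_q, plate_r and guide above 40 N).
It fails at once if the robot's fingers press on the guide or holder with more than 40 N (contact force between the fingers and guide above 40 N).
It fails at once if a bystander (bowl, jar, mug, mill, can) is moved by more than 20 mm (distance of any of bowl, jar, mug, mill, can from where it was at the start of the episode above 0.02 m).
It also fails if it takes over 54 s, if anything falls off the work surface, if the arm or the gripper's body presses on something with over 40 N, if the wrist force passes 120 N, or if a joint passes its speed limit or range.

## Working session

There is one attempt and no reset: what is moved stays moved. The work goes in short steps, Python scripts to look and compute and a shell command to move; the robot and the scene stay as the last step left them, time stands still between calls to the robot, and variables do not carry over. Pictures are saved under pics/ and viewed, and the job is handed in when it is done.

```bash
ls; mkdir -p pics
python3 - <<'E'
from rig import read_state,get_image
import cv2,pickle
s=read_state();print(s)
d={}
for n in ("scene","top","wrist"):
    i=get_image(n);d[n]=i
    cv2.imwrite(f"pics/{n}0.png",i["frame"][:,:,::-1])
    print(n,{k:v for k,v in i.items() if k!="frame"})
pickle.dump((s,d),open("v0.pkl","wb"))
E
```

```text
pics
{'clock': 0.0, 'joint_positions': array([ 1.13002971e+00,  4.23808565e-01,  1.63068370e+00, -1.21508747e-05,
        1.08858330e+00, -1.90074957e-02]), 'joint_vel': array([ 1.94558475e-04, -8.98806571e-04,  9.37497478e-04, -1.01271716e-05,
       -2.16637894e-03, -1.09575296e-03]), 'effort': array([ 4.02162977e-04, -5.44599652e+01, -2.73681450e+01,  6.44532521e-02,
        2.25605158e-02, -6.91394939e-05]), 'eef_pos': array([0.25559424, 0.56972227, 0.20642434]), 'tcp_rot': array([ 0.59313893, -0.38454486,  0.59402582,  0.3839854 ]), 'force': array([0.57141714, 0.57535618, 0.83396022]), 'torque': array([ 0.06096431, -0.01544711, -0.03157617]), 'width': 1.000795393653419}
scene {'camera_matrix': array([[364.7309212 ,   0.        , 317.73569735],
       [  0.        , 364.7309212 , 199.25545628],
       [  0.        ,   0.        ,   1.        ]]), 'k1': -0.029462292593077685, 'world_from_camera': array([[-0.78958759,  0.35887588, -0.49775449,  1.06225661],
       [ 0.61363509,  0.46421593, -0.63871398,  0.65695196],
       [ 0.00184652, -0.80976025, -0.58675798,  0.62296232],
    
[... 387 characters left out ...]
197,  0.04769294],
       [-0.00681177, -0.10797861, -0.99412988,  0.9027622 ],
       [ 0.        ,  0.        ,  0.        ,  1.        ]])}
wrist {'camera_matrix': array([[286.09231222,   0.        , 308.59081436],
       [  0.        , 286.09231222, 200.03065068],
       [  0.        ,   0.        ,   1.        ]]), 'k1': 0.014036911026874307, 'mount': array([[-3.52300574e-04, -2.57064128e-01,  9.66394283e-01,
        -1.76388225e-01],
       [-2.99740953e-04, -9.66394272e-01, -2.57064234e-01,
         6.85848621e-02],
       [ 9.99999893e-01, -3.80231821e-04,  2.63408610e-04,
         1.07947623e-03],
       [ 0.00000000e+00,  0.00000000e+00,  0.00000000e+00,
         1.00000000e+00]])}
```

View pics/top0.png

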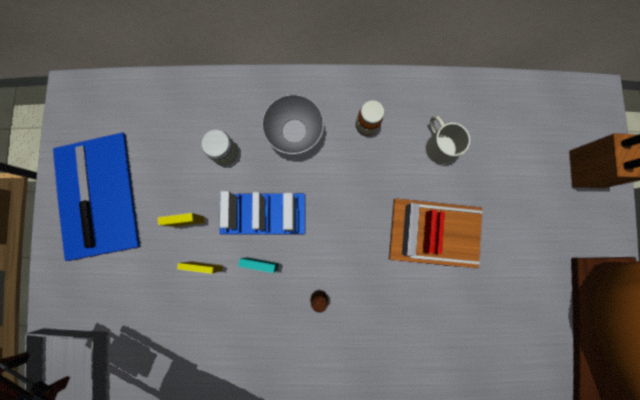

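View pics/scene0.png

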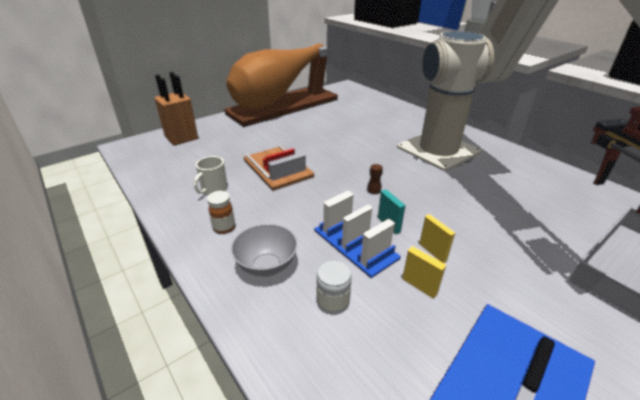

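View pics/wrist0.png

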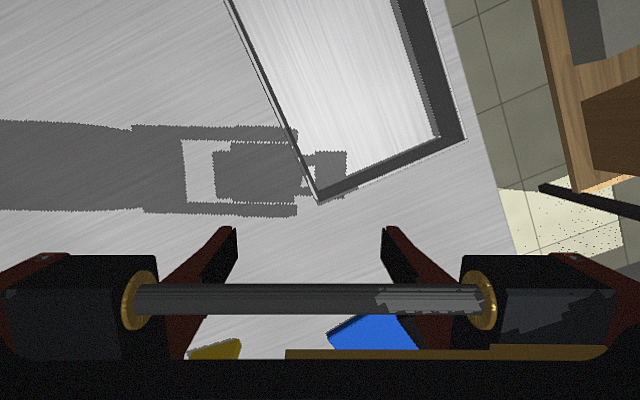

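The top view shows the rack at about (262,213) with three white plates at columns 228, 258 and 289. The guide is at (436,232), with the steel stop at column 412 (the +y end) and the red holder at 434. The mill is at (319,300) and the turquoise plate at (258,265). Next I'll measure these.

```bash
cat > h.py <<'E'
import numpy as np,cv2,pickle
from scipy.spatial.transform import Rotation as R
def rays(im,uv,T=None):
    T=im["world_from_camera"] if T is None else T
    K=im["camera_matrix"];uv=np.atleast_2d(np.asarray(uv,float))
    x=cv2.undistortPoints(uv.reshape(-1,1,2),K,np.array([im["k1"],0,0,0.])).reshape(-1,2)
    d=np.c_[x,np.ones(len(x))]@T[:3,:3].T
    return T[:3,3],d
def onz(im,uv,z,T=None):
    o,d=rays(im,uv,T); return o+d*((z-o[2])/d[:,2])[:,None]
def tcpT(s):
    q=s["tcp_rot"];T=np.eye(4);T[:3,:3]=R.from_quat([q[1],q[2],q[3],q[0]]).as_matrix();T[:3,3]=s["eef_pos"];return T
def proj(im,P,T=None):
    T=im["world_from_camera"] if T is None else T
    P=np.atleast_2d(P);c=(P-T[:3,3])@T[:3,:3]
    x=c[:,:2]/c[:,2:];r2=(x**2).sum(1)[:,None];x=x*(1+im["k1"]*r2)
    K=im["camera_matrix"];return x*[K[0,0],K[1,1]]+K[:2,2]
E
python3 - <<'E'
from h import *
s,d=pickle.load(open("v0.pkl","rb"))
im=d["top"];f=im["frame"]
hsv=cv2.cvtColor(f,cv2.COLOR_RGB2HSV)
c=f[170:290,200:500]
cv2.imwrite("pics/topz1.png",cv2.resize(f[180:285,205:320],None,fx=6.5,fy=5.5,interpolation=cv2.INTER_NEAREST)[:,:,::-1])
cv2.imwrite("pics/topz2.png",cv2.resize(f[185:280,380:495],None,fx=6.5,fy=6,interpolation=cv2.INTER_NEAREST)[:,:,::-1])
H,S,V=[hsv[:,:,i].astype(int) for i in range(3)]
def comps(m,zs,name,box,amin=15):
    mm=np.zeros(m.shape,np.uint8);x0,y0,x1,y1=box;mm[y0:y1,x0:x1]=m[y0:y1,x0:x1]
    n,l,st,ce=cv2.connectedComponentsWithStats(mm)
    for i in range(1,n):
        if st[i,4]<amin: continue
        p=np.argwhere(l==i)[:,::-1].astype(float)
        w=onz(im,p,zs)[:,:2]
        rc=cv2.minAreaRect((w*1000).astype(np.float32))
        print(name,st[i].tolist(),ce[i].round(1),"rect c",np.round(rc[0],1),np.round(rc[1],1),round(rc[2],1),"mean",(w.mean(0)*1000).round(1))
comps((H>105)&(H<125)&(S>150),.012,"rack",(210,180,320,245),30)
comps((S<60)&(V>190),.102,"plate",(210,180,320,245))
comps((H<10)|(H>170)&(S>180)&(V>100),.074,"red",(420,200,450,265))
comps((H>4)&(H<25)&(S>90)&(V>60),.018,"board",(380,190,495,275))
comps((S<60),.074,"steel",(400,195,422,265))
E
```

```text
rack [220, 194, 85, 40, 1882] [267.1 215. ] rect c [577.  184.3] [ 96.2 206.1] 0.4 mean [573.2 171.8]
plate [220, 192, 8, 35, 231] [223.8 208.4] rect c [578.9 255.6] [75.7 15.3] 0.2 mean [580.1 255.8]
plate [253, 193, 5, 35, 174] [255.  209.9] rect c [577.1 186.2] [75.5  8.9] 1.4 mean [577.2 186.2]
plate [284, 194, 8, 35, 244] [287.1 210.4] rect c [575.3 114.3] [75.1 15.5] 0.8 mean [576.5 115.3]
red [423, 208, 22, 46, 775] [433.9 231.7] rect c [ 534.5 -216.5] [ 45.2 103.3] 85.1 mean [ 532.  -217.1]
board [389, 199, 93, 69, 1307] [414.9 232.6] rect c [ 531.2 -239.9] [219.7 149. ] 84.4 mean [ 531.9 -188.4]
board [416, 208, 66, 53, 2286] [453.5 234.7] rect c [ 528.4 -272.1] [156.8 116.6] 84.5 mean [ 526.6 -283.6]
steel [400, 195, 22, 6, 106] [411.4 197. ] rect c [ 610.  -164.9] [11.6 48.8] 0.3 mean [ 611.3 -166.8]
steel [403, 203, 19, 56, 698] [411.1 230.2] rect c [ 535.1 -166.8] [ 41.2 124.9] 88.7 mean [ 535.2 -164.6]
steel [400, 261, 22, 4, 64] [409. 263.] rect c [ 462.4 -161.9] [47.8  6.7] 89.9 mean [ 461.4 -158.5]
```

View pics/topz1.png

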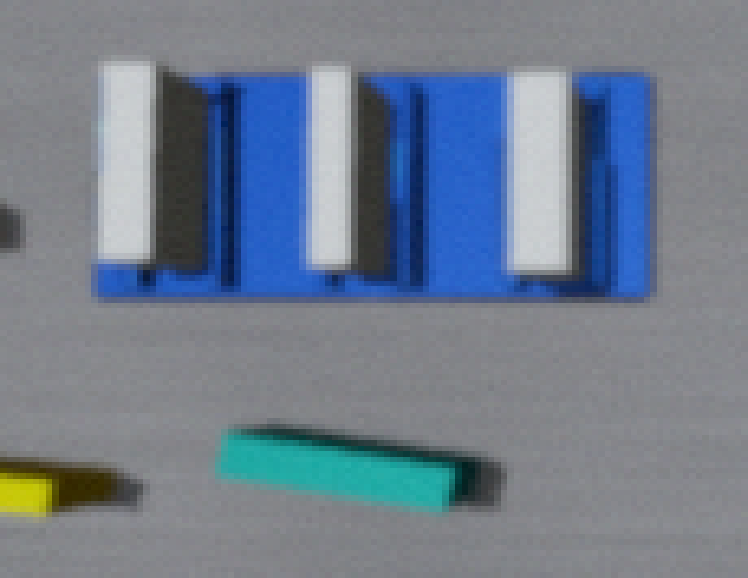

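View pics/topz2.png

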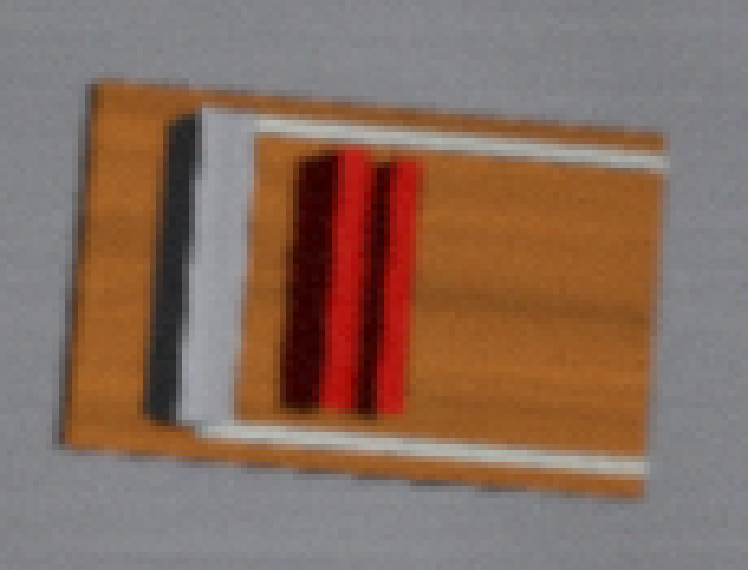

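```bash
cat >> h.py <<'E'
def target(yaw_deg,pos):
    """tool x down, tool z (jaw) along world dir at yaw_deg; pos m"""
    a=np.radians(yaw_deg);z=np.array([np.cos(a),np.sin(a),0]);x=np.array([0,0,-1.]);y=np.cross(z,x)
    T=np.eye(4);T[:3,:3]=np.c_[x,y,z];T[:3,3]=pos;return T
def rel(s,T):
    D=np.linalg.inv(tcpT(s))@T
    print("shift mm",(D[:3,3]*1000).round(1),"rotvec",R.from_matrix(D[:3,:3]).as_rotvec().round(4))
E
python3 - <<'E'
from h import *
s,d=pickle.load(open("v0.pkl","rb"))
print(tcpT(s).round(3))
for y in (90,-90): rel(s,target(y,[.577,.186,.2]))
im=d["top"];f=im["frame"]
hsv=cv2.cvtColor(f,cv2.COLOR_RGB2HSV);H,S,V=[hsv[:,:,i].astype(int) for i in range(3)]
m=(((H<8)|(H>172))&(S>150)&(V>130)).astype(np.uint8)
m[:, :420]=0;m[:,455:]=0;m[:195]=0;m[270:]=0
n,l,st,ce=cv2.connectedComponentsWithStats(m,connectivity=4)
yaw=-5.6
for i in range(1,n):
    if st[i,4]<20: continue
    p=np.argwhere(l==i)[:,::-1].astype(float)
    for z in(.074,.054):
        w=onz(im,p,z)[:,:2]*1000
        rc=cv2.minAreaRect(w.astype(np.float32));a=np.radians(yaw);ex=np.array([np.cos(a),np.sin(a)]);ey=np.array([-np.sin(a),np.cos(a)])
        g=w-[531.2,-239.9]
        v=cv2.fitLine(w.astype(np.float32),cv2.DIST_L2,0,.01,.01).ravel()
        print(st[i],z,np.round(rc[0],1),np.round(rc[1],1),round(rc[2],1),"line yaw",np.degrees(np.arctan2(v[1],v[0])).round(2),"guide xy",(g@ex).mean().round(1),(g@ey).mean().round(1))
E
```

```text
[[-0.001 -0.912  0.409  0.256]
 [-0.001  0.409  0.912  0.57 ]
 [-1.     0.    -0.001  0.206]
 [ 0.     0.     0.     1.   ]]
shift mm [   6.7 -450.3 -218.5] rotvec [-4.218e-01 -1.500e-03 -3.000e-04]
shift mm [   6.7 -450.3 -218.5] rotvec [ 2.7198e+00 -5.0000e-04  2.0000e-03]
[429 209   8  45 212] 0.074 [ 533.6 -214.3] [ 11.  100.3] 84.3 line yaw -5.61 guide xy -0.2 25.6
[429 209   8  45 212] 0.054 [ 534.3 -220.7] [ 11.3 102.7] 84.3 line yaw -5.61 guide xy 1.1 19.4
[438 211   7  43 176] 0.074 [ 531.3 -233.3] [ 9.7 96.3] 84.7 line yaw -5.68 guide xy -1.1 6.7
[438 211   7  43 176] 0.054 [ 531.9 -240.1] [ 9.9 98.6] 84.7 line yaw -5.68 guide xy 0.2 -0.0
```

The holder slot centre comes out at guide y ≈ +12.8 and the guide yaw at −5.6°. The wall spacing agrees with the given geometry. I'm moving above the middle plate, which looks thinnest.

```bash
python3 -m pendant '[[[50,7,-50,-24,-0.05,0,0],[50,7,-100,-48,-0.1,0,0],[50,7,-150,-73,-0.15,0,0],[50,7,-200,-97,-0.2,0,0],[50,7,-250,-121,-0.25,0,0],[50,7,-300,-146,-0.3,0,0],[50,7,-350,-170,-0.35,0,0],[50,7,-400,-194,-0.4,0,0],[50,7,-450,-218.5,-0.422,0,0],[50,7,-450,-218.5,-0.422,0,0]]]' 10
cat > look.py <<'E'
from h import *
from rig import read_state,get_image
import sys
t=sys.argv[1];names=sys.argv[2:] or ["wrist"]
s=read_state();d={}
for n in names:
    d[n]=get_image(n);cv2.imwrite(f"pics/{n}_{t}.png",d[n]["frame"][:,:,::-1])
pickle.dump((s,d),open(f"v_{t}.pkl","wb"))
print(s["clock"],s["eef_pos"].round(4),s["force"].round(2),s["width"]*88,tcpT(s)[:3,:3].round(4).tolist())
E
python3 look.py a wrist
```

```text
clock: 1.4
eef_pos: [0.5787, 0.1834, 0.1995]
tcp_rot: [0.501, -0.499, 0.501, 0.499]
force: [0.3, 0.6, -0.4]
width: 0.569
1.4 [0.5787 0.1834 0.1995] [ 0.3   0.56 -0.35] 50.032345519371596 [[-0.0001, -1.0, 0.0042], [-0.0014, 0.0042, 1.0], [-1.0, 0.0001, -0.0014]]
```

View pics/wrist_a.png

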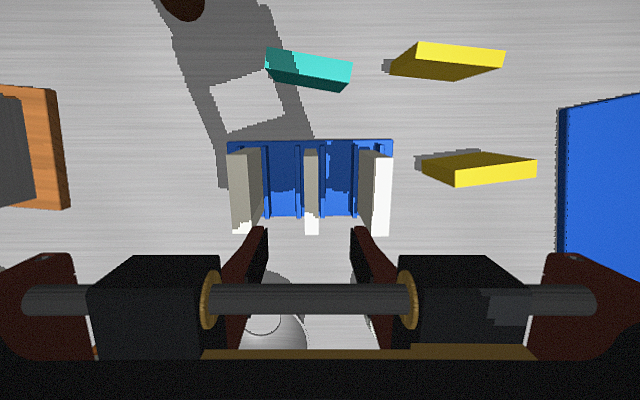

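In the wrist view the rack plates' tops are at columns about 240, 312 and 373, row 220. The middle one is the thinnest and sits between the open jaws. I'll measure its top.

Run:
```python
from h import *
s,d=pickle.load(open("v_a.pkl","rb"));im=d["wrist"];f=im["frame"]
cv2.imwrite("pics/wz.png",cv2.resize(f[135:245,220:400],None,fx=4.4,fy=4.4,interpolation=cv2.INTER_NEAREST)[:,:,::-1])
T=tcpT(s)@im["mount"]
hsv=cv2.cvtColor(f,cv2.COLOR_RGB2HSV);H,S,V=[hsv[:,:,i].astype(int) for i in range(3)]
for r in range(140,245,8): print(r,[(int(x)) for x in V[r,296:326]])
for (u0,u1) in((305,319),(228,252),(373,393)):pass
for uv in ((304,234),(319,234),(227,234),(390,234),(304,150),(318,150)): print(uv,onz(im,uv,.102,T).round(4))
```

```text
140 [98, 97, 96, 95, 103, 101, 99, 95, 101, 98, 100, 98, 96, 99, 92, 97, 96, 95, 97, 97, 101, 99, 96, 94, 96, 95, 98, 96, 97, 158]
148 [129, 132, 140, 94, 112, 130, 128, 126, 127, 115, 116, 115, 118, 113, 109, 119, 114, 117, 115, 107, 130, 127, 125, 93, 112, 132, 136, 128, 128, 95]
156 [131, 134, 135, 116, 98, 124, 126, 123, 148, 143, 143, 140, 140, 140, 141, 137, 148, 147, 148, 150, 151, 166, 132, 90, 116, 134, 127, 133, 122, 77]
164 [131, 128, 128, 134, 76, 122, 120, 138, 173, 174, 169, 167, 170, 165, 171, 168, 165, 168, 167, 170, 168, 186, 135, 100, 99, 132, 133, 125, 118, 77]
172 [127, 126, 127, 132, 67, 127, 124, 126, 179, 172, 167, 168, 165, 166, 163, 166, 167, 162, 167, 166, 165, 187, 133, 93, 98, 128, 127, 125, 120, 69]
180 [131, 120, 127, 139, 69, 124, 123, 123, 178, 172, 161, 163, 160, 162, 162, 167, 162, 162, 165, 164, 168, 181, 134, 94, 97, 128, 130, 130, 124, 88]
188 [125, 125, 125, 135, 83, 106, 120, 122, 176, 169, 159, 161, 163, 167, 160, 163, 160, 162, 163, 164, 164, 179, 134, 98, 91, 127, 128, 131, 123, 77]
196 [230, 234, 238, 255, 107, 94, 122, 119, 140, 168, 160, 1
[... 536 characters left out ...]
189, 190, 184, 191]
228 [184, 182, 185, 184, 184, 184, 182, 179, 202, 255, 251, 248, 249, 248, 248, 249, 249, 248, 248, 248, 249, 254, 232, 186, 183, 186, 187, 189, 188, 181]
236 [182, 180, 184, 185, 185, 184, 182, 184, 184, 182, 179, 184, 183, 180, 182, 182, 183, 183, 184, 183, 181, 185, 187, 186, 186, 188, 185, 188, 185, 187]
244 [190, 191, 187, 190, 192, 191, 187, 188, 191, 188, 194, 188, 194, 194, 190, 193, 192, 187, 185, 189, 188, 189, 191, 189, 189, 188, 192, 189, 190, 192]
(304, 234) [[0.6192 0.1789 0.102 ]]
(319, 234) [[0.6193 0.1942 0.102 ]]
(227, 234) [[0.6189 0.1002 0.102 ]]
(390, 234) [[0.6195 0.2667 0.102 ]]
(304, 150) [[0.5343 0.1796 0.102 ]]
(318, 150) [[0.5343 0.1928 0.102 ]]
```

View pics/wz.png

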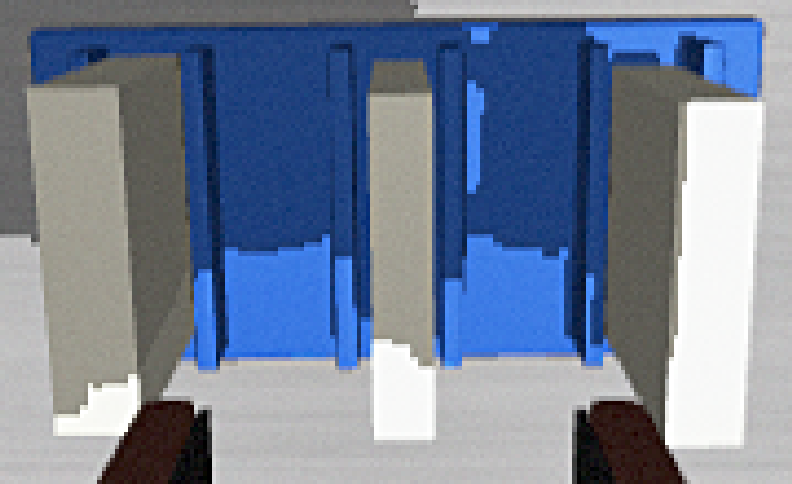

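The middle top is about 14.3 mm wide at z = 0.102, centred at (0.580, 0.1865), and the neighbours look wider. I'll descend and pinch it gently to confirm.

```bash
python3 -m pendant '[[[50,40,0,3.2,0,0,0],[50,85,0,3.2,0,0,0],[50,117,0,3.2,0,0,0],[50,117.5,0,3.2,0,0,0],[30,117.5,0,3.2,0,0,0],[18,117.5,0,3.2,0,0,0],[8,117.5,0,3.2,0,0,0],[8,117.5,0,3.2,0,0,0],[8,117.5,0,3.2,0,0,0]]]' 6; python3 look.py b wrist top
```

```text
clock: 2.58
eef_pos: [0.5775, 0.188, 0.0826]
tcp_rot: [0.501, -0.499, 0.501, 0.499]
force: [-0.2, -1.0, 5.3]
width: 0.154
2.575 [0.5775 0.188  0.0826] [-0.22 -1.05  5.3 ] 13.532995939515994 [[-0.0003, -1.0, 0.0033], [-0.0008, 0.0033, 1.0], [-1.0, 0.0003, -0.0008]]
```

View pics/wrist_b.png

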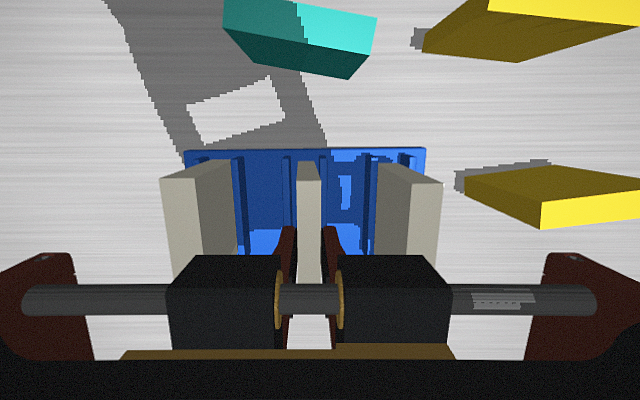

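The pinch reads 13.5 mm, so this is the 14 mm plate (the others would read about 18 or 20). I'll firm up the grip and lift.

```bash
python3 -m pendant '[[[8,0,0,0,0,0,0],[8,0,0,0,0,0,0],[8,-10,0,0,0,0,0],[8,-40,0,0,0,0,0],[8,-80,0,0,0,0,0],[8,-120,0,0,0,0,0],[8,-130,0,0,0,0,0],[8,-130,0,0,0,0,0]]]' 25
cat > g.py <<'E'
from h import *
G0=np.array([.5312,-.2399]);YAW=-5.6
a=np.radians(YAW);ex=np.array([np.cos(a),np.sin(a)]);ey=np.array([-np.sin(a),np.cos(a)])
def g2w(x,y,z): return np.r_[G0+ex*x/1e3+ey*y/1e3,z/1e3]
def w2g(p): p=np.atleast_2d(p);d=(p[:,:2]-G0)*1e3;return np.c_[d@ex,d@ey,p[:,2]*1e3]
E
python3 - <<'E'
from g import *
from rig import read_state
s=read_state();print(s["width"]*88,s["force"])
rel(s,target(90+YAW,g2w(-2,4,212)))
E
python3 look.py c scene
```

```text
clock: 3.68
eef_pos: [0.5775, 0.1881, 0.2126]
tcp_rot: [0.501, -0.499, 0.501, 0.499]
force: [-0.2, 0.3, -1.1]
width: 0.153
13.426778440152013 [-0.15728784  0.28335385 -1.07686275]
shift mm [   0.9   46.5 -424. ] rotvec [ 0.0945 -0.0006  0.0003]
3.675 [0.5775 0.1881 0.2126] [-0.16  0.28 -1.08] 13.426778440152013 [[0.0002, -1.0, 0.0032], [-0.0006, 0.0032, 1.0], [-1.0, -0.0002, -0.0006]]
```

View pics/scene_c.png

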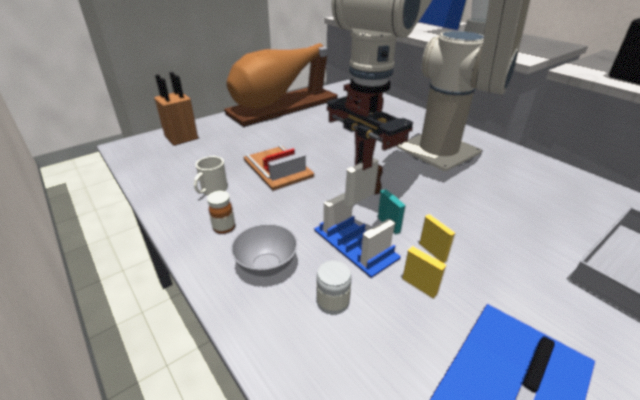

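The plate is lifted upright at about (362,185) and the other two still stand in the rack at (338,212) and (377,241). Next I'll carry it above the guide.

```bash
python3 -m pendant '[[[8,0,5,-45,0.01,0,0],[8,0,10,-95,0.02,0,0],[8,0,16,-150,0.035,0,0],[8,0,22,-205,0.05,0,0],[8,0,28,-260,0.06,0,0],[8,0,34,-315,0.07,0,0],[8,0,40,-370,0.085,0,0],[8,0.5,45,-410,0.0945,0,0],[8,0.9,46.5,-424,0.0945,0,0],[8,0.9,46.5,-424,0.0945,0,0]]]'; python3 look.py d wrist
```

```text
clock: 4.97
eef_pos: [0.5283, -0.2358, 0.2098]
tcp_rot: [0.523, -0.474, 0.525, 0.476]
force: [0.6, 0.6, -0.8]
width: 0.153
4.975 [ 0.5283 -0.2358  0.2098] [ 0.57  0.57 -0.84] 13.481258553232141 [[-0.0038, -0.9951, 0.0988], [0.0001, 0.0988, 0.9951], [-1.0, 0.0038, -0.0003]]
```

View pics/wrist_d.png

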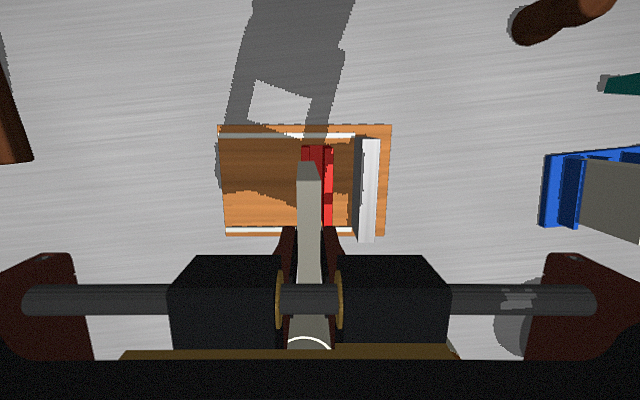

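The wrist view shows the held plate at column 308 over the holder. The tall red wall is at columns 320–333, the stop top around 358–380, and the board corners are about (218,125) and (391,125). I'll cross-check the guide's pose from this view.

Run:
```python
from g import *
s,d=pickle.load(open("v_d.pkl","rb"));im=d["wrist"];f=im["frame"]
cv2.imwrite("pics/wz2.png",cv2.resize(f[115:250,205:400],None,fx=4,fy=4,interpolation=cv2.INTER_NEAREST)[:,:,::-1])
T=tcpT(s)@im["mount"]
hsv=cv2.cvtColor(f,cv2.COLOR_RGB2HSV);H,S,V=[hsv[:,:,i].astype(int) for i in range(3)]
red=((H<6)|(H>174))&(S>140)
wood=(H>6)&(H<22)&(S>90)
pr=[];pl=[];bt=[];br=[]
for r in range(150,222,2):
    c=np.where(red[r,295:345])[0]+295
    if len(c): pr.append((c.max()+.5,r))
for r in range(140,225,3):
    c=np.where(wood[r,205:300])[0]+205
    pl.append((c.min()-.5,r))
    c=np.where(wood[r,382:400])[0]+382
    if len(c):br.append((c.max()+.5,r))
for c in range(225,385,5):
    q=np.where(wood[115:140,c])[0]+115
    if len(q): bt.append((c,q.min()-.5))
def rep(n,p,z):
    w=onz(im,p,z,T);g=w2g(w)
    v=cv2.fitLine(w[:,:2].astype(np.float32)*1000,cv2.DIST_HUBER,0,.01,.01).ravel()
    print(n,len(p),"yaw",np.degrees(np.arctan2(v[1],v[0])).round(2),"guide med",np.median(g,0).round(1), np.ptp(g,0).round(1))
rep("tall wall +y edge?",pr,.074); rep("board -y",pl,.018);rep("board +y",br,.018);rep("board bottom(x-)",bt,.018)
```

```text
tall wall +y edge? 36 yaw -5.74 guide med [-6.4 30.7 74. ] [79.5  1.3  0. ]
board -y 29 yaw -5.59 guide med [   1.  -110.2   18. ] [111.9   1.3   0. ]
board +y 29 yaw -5.77 guide med [  1.4 107.5  18. ] [111.9   1.3   0. ]
board bottom(x-) 32 yaw 84.36 guide med [-71.6  -3.1  18. ] [  1.3 192.6   0. ]
```

View pics/wz2.png

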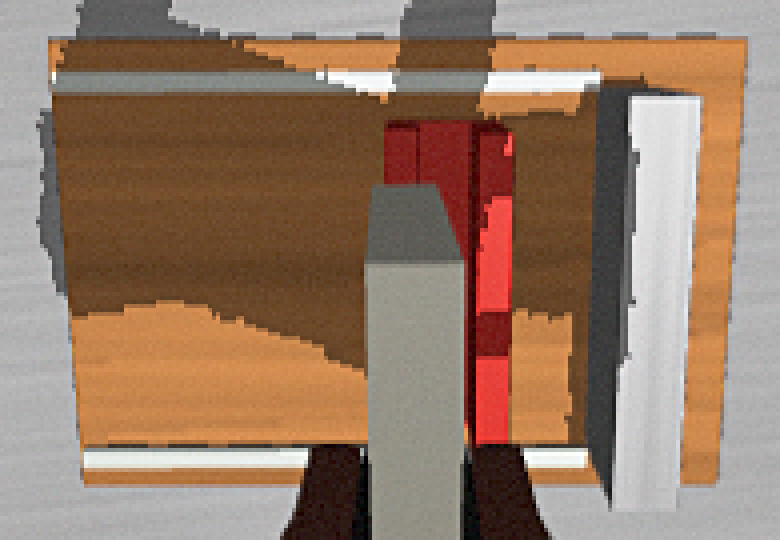

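Run:
```python
from g import *
from rig import read_state
s=read_state();print(w2g(s["eef_pos"]))
rel(s,target(90-5.65,g2w(0,4,133.5)))
```

```text
[[ -3.145672     4.56181759 210.13828726]]
shift mm [76.6 -3.4 -0.5] rotvec [ 0.0006 -0.0002 -0.0034]
```

```bash
python3 -m pendant '[[[8,30,-1,-0.5,0,0,-0.001],[8,60,-3,-0.5,0,0,-0.003],[8,74,-3.4,-0.5,0,0,-0.0034],[8,76.6,-3.4,-0.5,0,0,-0.0034],[8,76.6,-3.4,-0.5,0,0,-0.0034]]]'; python3 look.py e wrist scene
python3 - <<'E'
from g import *
s,d=pickle.load(open("v_e.pkl","rb"));print(w2g(s["eef_pos"]))
rel(s,target(90-5.65,g2w(0,4,133.5)))
E
```

```text
clock: 5.65
eef_pos: [0.5322, -0.2356, 0.1342]
tcp_rot: [0.524, -0.475, 0.524, 0.475]
force: [0.1, 0.3, -1.0]
width: 0.153
5.65 [ 0.5322 -0.2356  0.1342] [ 0.09  0.34 -0.95] 13.42539386641647 [[0.0008, -0.9953, 0.0972], [-0.0006, 0.0972, 0.9953], [-1.0, -0.0009, -0.0005]]
[[  0.54551207   4.33549258 134.20069813]]
shift mm [ 0.7  0.5 -0.3] rotvec [ 0.0012 -0.0005  0.0009]
```

View pics/wrist_e.png

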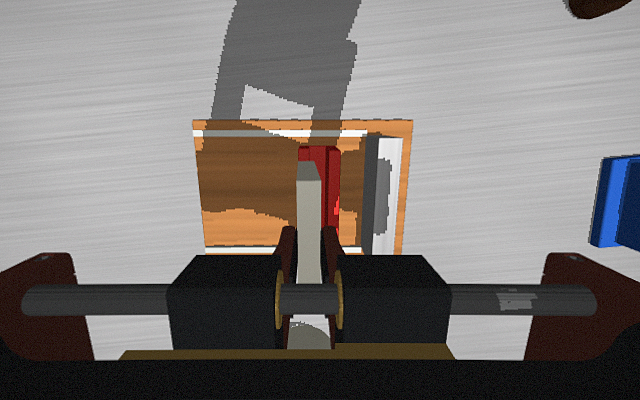

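View pics/scene_e.png

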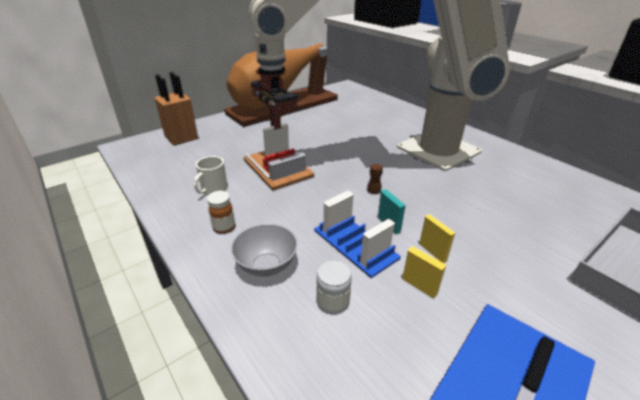

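The plate is poised over the low wall, upright. Now I'll creep towards the tall wall, watching the force.

```bash
python3 -m pendant '[[[8,0.7,0.5,2,0,0,0],[8,0.7,0.5,4,0,0,0],[8,0.7,0.5,6,0,0,0],[8,0.7,0.5,7.5,0,0,0],[8,0.7,0.5,7.5,0,0,0]]]'; python3 -m pendant '[[[8,0,0,0.5,0,0,0],[8,0,0,1,0,0,0],[8,0,0,1,0,0,0]]]';python3 -m pendant '[[[8,0,0,0.5,0,0,0],[8,0,0,1,0,0,0],[8,0,0,1,0,0,0]]]'
```

```text
clock: 6.38
eef_pos: [0.5325, -0.2284, 0.1339]
tcp_rot: [0.524, -0.476, 0.524, 0.474]
force: [-0.5, -0.2, -1.0]
width: 0.155
clock: 6.75
eef_pos: [0.5326, -0.2274, 0.1338]
tcp_rot: [0.524, -0.476, 0.524, 0.474]
force: [0.9, 0.1, -0.4]
width: 0.158
clock: 7.12
eef_pos: [0.5328, -0.2263, 0.1338]
tcp_rot: [0.524, -0.476, 0.524, 0.474]
force: [0.2, -0.3, -0.0]
width: 0.151
```

```bash
for i in 1; do python3 -m pendant '[[[8,0,0,0.4,0,0,0],[8,0,0,0.8,0,0,0],[8,0,0,0.8,0,0,0]]]';python3 -m pendant '[[[8,0,0,0.4,0,0,0],[8,0,0,0.8,0,0,0],[8,0,0,0.8,0,0,0]]]'; done; python3 look.py f wrist;python3 - <<'E'
from g import *
s,d=pickle.load(open("v_f.pkl","rb"));print(w2g(s["eef_pos"]))
f=d["wrist"]["frame"]
cv2.imwrite("pics/wz3.png",cv2.resize(f[115:260,200:420],None,fx=3.6,fy=3.6,interpolation=cv2.INTER_NEAREST)[:,:,::-1])
E
```

```text
clock: 7.5
eef_pos: [0.5328, -0.2255, 0.1338]
tcp_rot: [0.524, -0.476, 0.524, 0.474]
force: [-0.7, -0.0, -0.8]
width: 0.154
clock: 7.88
eef_pos: [0.5329, -0.2247, 0.1338]
tcp_rot: [0.524, -0.476, 0.524, 0.474]
force: [-0.7, 0.1, -0.5]
width: 0.155
7.875 [ 0.5329 -0.2247  0.1338] [-0.67  0.05 -0.45] 13.612794373827708 [[0.0014, -0.9953, 0.0973], [-0.0009, 0.0973, 0.9953], [-1.0, -0.0015, -0.0008]]
[[  0.15898673  15.30937948 133.81937581]]
```

View pics/wz3.png

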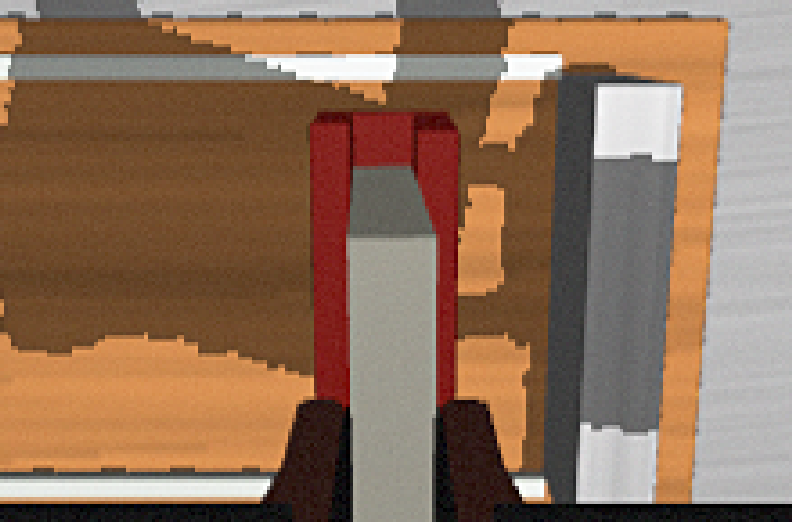

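The wrist picture shows the plate's bottom edge (crop columns 352–413) lined up with the slot between the walls at 351 and 417, centred to about 0.3 mm by the ray estimate. I'll bias 0.4 mm towards the tall wall and lower slowly.

```bash
python3 -m pendant '[[[8,2,0,0.4,0,0,0],[8,5,0,0.4,0,0,0],[8,8,0,0.4,0,0,0],[8,10,0,0.4,0,0,0],[8,10,0,0.4,0,0,0]]]'; python3 -m pendant '[[[8,1,0,0,0,0,0],[8,2,0,0,0,0,0],[8,3,0,0,0,0,0],[8,4,0,0,0,0,0],[8,4,0,0,0,0,0]]]'
```

```text
clock: 8.55
eef_pos: [0.5329, -0.2243, 0.1236]
tcp_rot: [0.524, -0.476, 0.524, 0.475]
force: [-0.5, -0.5, -0.8]
width: 0.15
clock: 9.18
eef_pos: [0.5329, -0.2243, 0.1195]
tcp_rot: [0.524, -0.476, 0.524, 0.475]
force: [0.2, -0.9, -0.5]
width: 0.149
```

The bottom is now at about 49 mm, below the 54 mm low-wall top, with no force, so it is entering the slot. Continuing.

```bash
python3 -m pendant '[[[8,2,0,0,0,0,0],[8,4,0,0,0,0,0],[8,6,0,0,0,0,0],[8,8,0,0,0,0,0],[8,10,0,0,0,0,0],[8,10,0,0,0,0,0]]]'; python3 -m pendant '[[[8,2,0,0,0,0,0],[8,4,0,0,0,0,0],[8,6,0,0,0,0,0],[8,8,0,0,0,0,0],[8,10,0,0,0,0,0],[8,10,0,0,0,0,0]]]'; python3 look.py i wrist scene
```

```text
clock: 9.93
eef_pos: [0.5329, -0.2244, 0.1093]
tcp_rot: [0.524, -0.476, 0.524, 0.475]
force: [0.4, -1.0, -1.6]
width: 0.157
clock: 10.68
eef_pos: [0.5329, -0.2245, 0.0991]
tcp_rot: [0.524, -0.476, 0.524, 0.474]
force: [0.4, -3.3, -2.4]
width: 0.149
10.675 [ 0.5329 -0.2245  0.0991] [ 0.4  -3.26 -2.42] 13.126972486087212 [[0.0011, -0.9952, 0.0974], [-0.0011, 0.0974, 0.9952], [-1.0, -0.0012, -0.0009]]
```

View pics/wrist_i.png

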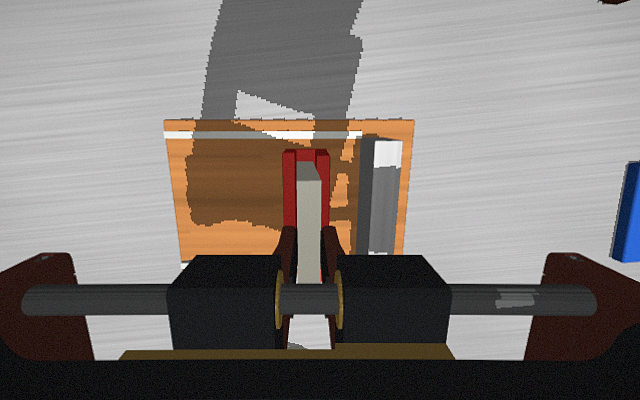

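In the wrist picture the plate sits between the red walls (columns 297–321), with a light −3 N touch in y. I'll ease back 0.4 mm and settle to the floor.

```bash
python3 -m pendant '[[[8,0.5,0,-0.4,0,0,0],[8,1,0,-0.4,0,0,0],[8,1.5,0,-0.4,0,0,0],[8,1.5,0,-0.4,0,0,0]]]'; python3 -m pendant '[[[8,0.4,0,0,0,0,0],[8,0.8,0,0,0,0,0],[8,0.8,0,0,0,0,0]]]'; python3 -m pendant '[[[8,0.4,0,0,0,0,0],[8,0.7,0,0,0,0,0],[8,0.7,0,0,0,0,0]]]'
```

```text
clock: 11.28
eef_pos: [0.5328, -0.2248, 0.0976]
tcp_rot: [0.524, -0.476, 0.524, 0.475]
force: [-0.5, -2.2, 0.3]
width: 0.157
clock: 11.65
eef_pos: [0.5328, -0.2248, 0.0967]
tcp_rot: [0.524, -0.476, 0.524, 0.475]
force: [-0.2, -3.1, 0.5]
width: 0.155
clock: 12.02
eef_pos: [0.5332, -0.2249, 0.0966]
tcp_rot: [0.524, -0.476, 0.524, 0.474]
force: [-1.2, -1.1, 5.5]
width: 0.152
```

Floor contact is at TCP z 0.0966, which puts the underside at 26 mm as specified. Now I'll push the holder in +y.

```bash
python3 -m pendant '[[[8,-0.2,0,2,0,0,0],[8,-0.2,0,5,0,0,0],[8,-0.2,0,8,0,0,0],[8,-0.2,0,11,0,0,0],[8,-0.2,0,14,0,0,0],[8,-0.2,0,17,0,0,0],[8,-0.2,0,20,0,0,0],[8,-0.2,0,22,0,0,0],[8,-0.2,0,22,0,0,0]]]'; python3 look.py j wrist
python3 - <<'E'
from g import *
s,d=pickle.load(open("v_j.pkl","rb"));print(w2g(s["eef_pos"]))
f=d["wrist"]["frame"]
cv2.imwrite("pics/wz4.png",cv2.resize(f[115:290,180:420],None,fx=3.3,fy=3.3,interpolation=cv2.INTER_NEAREST)[:,:,::-1])
E
```

```text
clock: 13.15
eef_pos: [0.5353, -0.2031, 0.0967]
tcp_rot: [0.524, -0.476, 0.524, 0.474]
force: [-0.2, -4.6, 0.3]
width: 0.157
13.15 [ 0.5353 -0.2031  0.0967] [-0.22 -4.61  0.27] 13.788911411477958 [[0.0017, -0.9953, 0.0973], [-0.0015, 0.0973, 0.9953], [-1.0, -0.0018, -0.0013]]
[[ 0.4630241  36.97660006 96.70540432]]
```

View pics/wz4.png

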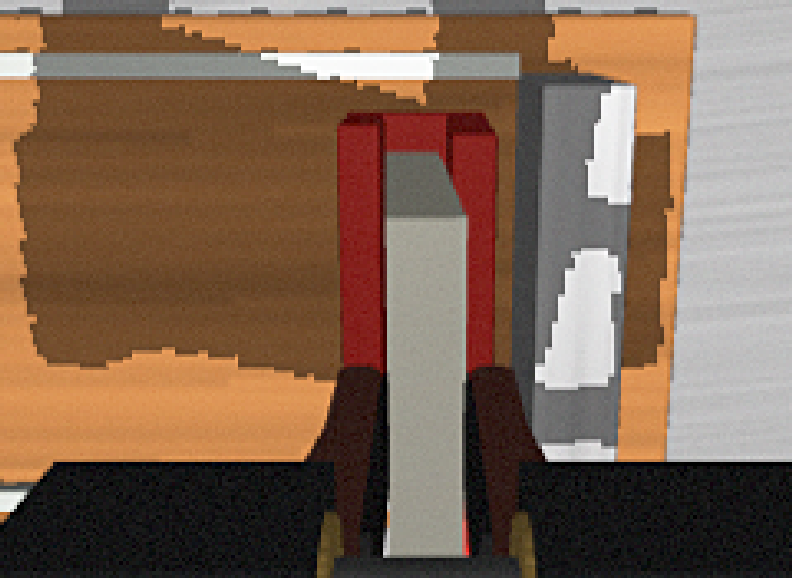

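The holder has moved with the plate. The gap between the tall wall and the stop is crop columns 497–541, about 9 mm. I'll push most of it, then creep until the force rises.

```bash
python3 -m pendant '[[[8,0,0,2,0,0,0],[8,0,0,4,0,0,0],[8,0,0,6,0,0,0],[8,0,0,7.5,0,0,0],[8,0,0,7.5,0,0,0]]]'; python3 -m pendant '[[[8,0,0,0.5,0,0,0],[8,0,0,1,0,0,0],[8,0,0,1,0,0,0]]]'
```

```text
clock: 13.82
eef_pos: [0.536, -0.1958, 0.0967]
tcp_rot: [0.524, -0.476, 0.524, 0.474]
force: [0.8, -5.0, 0.1]
width: 0.155
clock: 14.2
eef_pos: [0.536, -0.1949, 0.0966]
tcp_rot: [0.524, -0.476, 0.524, 0.474]
force: [-0.9, -4.5, 1.6]
width: 0.153
```

```bash
python3 -m pendant '[[[8,0,0,0.4,0,0,0],[8,0,0,0.7,0,0,0],[8,0,0,0.7,0,0,0]]]'
```

```text
clock: 14.58
eef_pos: [0.5361, -0.1943, 0.0967]
tcp_rot: [0.524, -0.476, 0.524, 0.474]
force: [-0.0, -4.4, 1.5]
width: 0.153
```

```bash
python3 -m pendant '[[[8,0,0,0.4,0,0,0],[8,0,0,0.7,0,0,0],[8,0,0,0.7,0,0,0]]]'; python3 -m pendant '[[[8,0,0,0.3,0,0,0],[8,0,0,0.5,0,0,0],[8,0,0,0.5,0,0,0]]]'; python3 look.py k wrist
python3 - <<'E'
from g import *
s,d=pickle.load(open("v_k.pkl","rb"));print(w2g(s["eef_pos"]))
f=d["wrist"]["frame"]
cv2.imwrite("pics/wz5.png",cv2.resize(f[115:290,180:420],None,fx=3.3,fy=3.3,interpolation=cv2.INTER_NEAREST)[:,:,::-1])
E
```

```text
clock: 14.95
eef_pos: [0.5361, -0.1942, 0.0967]
tcp_rot: [0.524, -0.476, 0.524, 0.474]
force: [-0.3, -7.1, 0.9]
width: 0.152
clock: 15.32
eef_pos: [0.5361, -0.1942, 0.0967]
tcp_rot: [0.523, -0.476, 0.524, 0.474]
force: [-0.4, -6.4, 1.2]
width: 0.153
15.325 [ 0.5361 -0.1942  0.0967] [-0.39 -6.35  1.18] 13.471924299981547 [[0.0017, -0.9953, 0.0969], [-0.0033, 0.0969, 0.9953], [-1.0, -0.002, -0.0031]]
[[ 0.45264296 45.96681099 96.67108971]]
```

View pics/wz5.png

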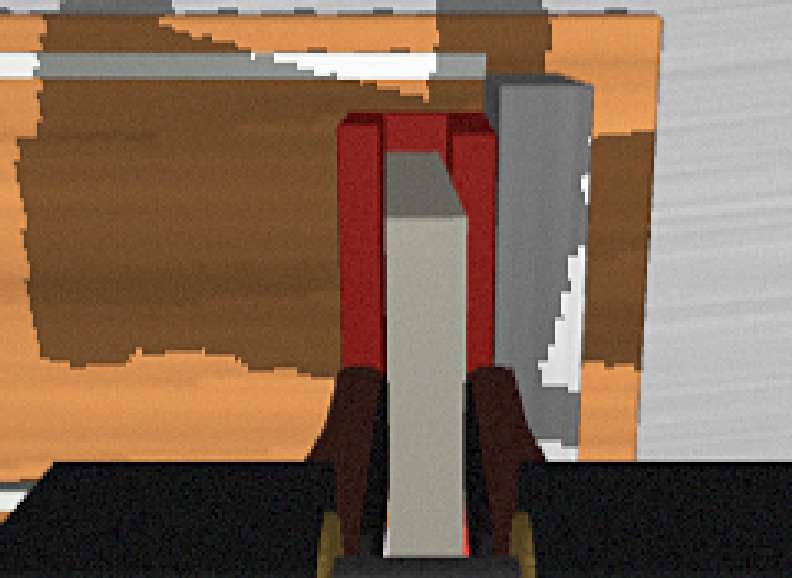

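The holder's tall wall now meets the stop face (crop column ~497, no gap), and the motion stalled with the force rising to 7 N. Letting go.

```bash
python3 -m pendant '[[[16,0,0,-0.8,0,0,0],[20,0,0,-0.8,0,0,0],[28,0,0,-0.8,0,0,0],[34,0,0,-0.8,0,0,0],[34,0,0,-0.8,0,0,0]]]'; python3 -m pendant '[[[34,-15,0,0,0,0,0],[34,-40,0,0,0,0,0],[34,-80,0,0,0,0,0],[34,-120,0,0,0,0,0],[34,-120,0,0,0,0,0]]]'; python3 look.py l wrist scene top
```

```text
clock: 16.0
eef_pos: [0.536, -0.1948, 0.0966]
tcp_rot: [0.523, -0.476, 0.524, 0.474]
force: [-0.6, 0.4, -0.0]
width: 0.39
clock: 16.62
eef_pos: [0.5381, -0.1953, 0.2211]
tcp_rot: [0.525, -0.479, 0.523, 0.472]
force: [0.4, -0.2, -0.8]
width: 0.386
16.625 [ 0.5381 -0.1953  0.2211] [ 0.37 -0.2  -0.84] 34.00081395013829 [[0.0086, -0.9953, 0.0969], [-0.0059, 0.0968, 0.9953], [-0.9999, -0.0092, -0.005]]
```

View pics/wrist_l.png

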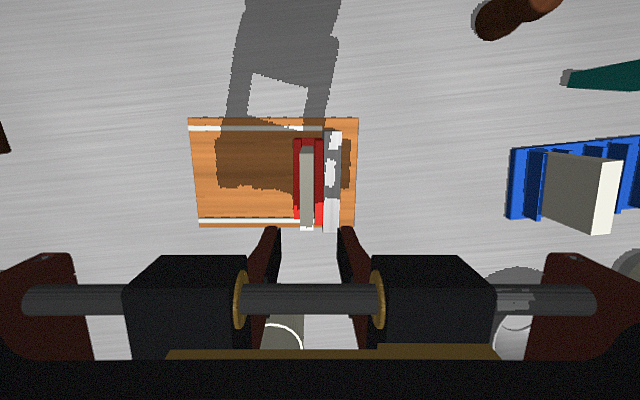

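View pics/scene_l.png

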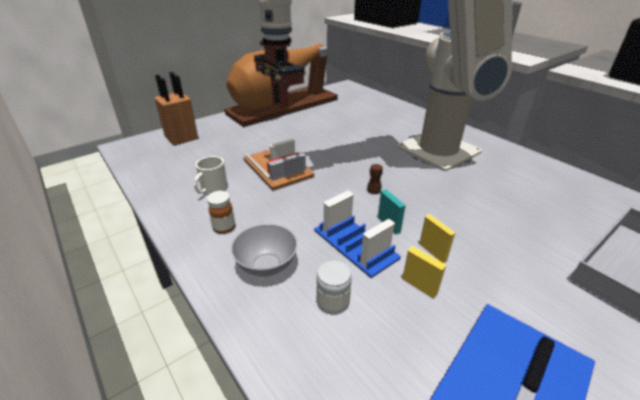

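View pics/top_l.png

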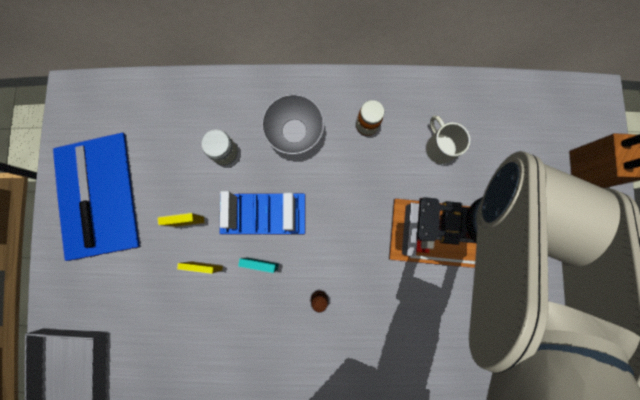

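The plate stands upright in the holder (wrist view columns 300–314, rows 147–230), with the holder against the stop. The two other plates and the bystanders are where they were. One last numeric check.

Run:
```python
from g import *
s,d=pickle.load(open("v_l.pkl","rb"));im=d["wrist"];f=im["frame"];T=tcpT(s)@im["mount"]
cv2.imwrite("pics/wz6.png",cv2.resize(f[110:240,270:370],None,fx=4.5,fy=4.5,interpolation=cv2.INTER_NEAREST)[:,:,::-1])
for uv in ((300,153),(313.5,153),(300,230.5),(314,230.5)): print(uv,w2g(onz(im,uv,.116,T)).round(1))
_,d0=pickle.load(open("v0.pkl","rb"))
for u0,u1 in ((215,240),(278,300)):
    for D in (d0,d):
        g=D["top"]["frame"][185:235,u0:u1].min(2)>190
        print(np.argwhere(g).mean(0).round(2))
```

```text
(300, 153) [[-37.5  36.8 116. ]]
(313.5, 153) [[-37.5  49.9 116. ]]
(300, 230.5) [[ 43.2  36.2 116. ]]
(314, 230.5) [[ 43.2  50.9 116. ]]
[23.74  8.86]
[24.3  8.8]
[25.52  9.17]
[25.5  9.5]
```

View pics/wz6.png

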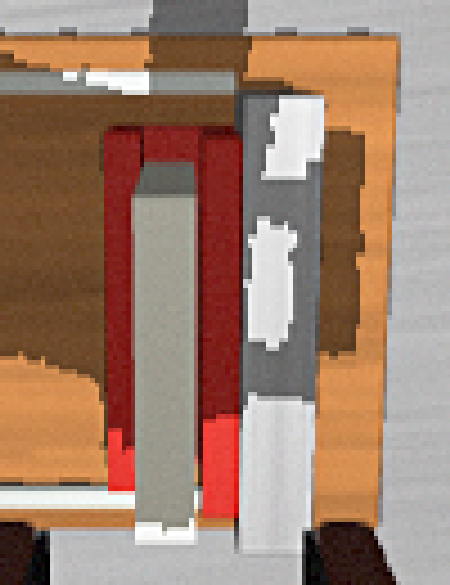

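The plate top measures 80.7 × 13.9 mm at z = 116 mm, consistent with fully home, with its centre at guide (≈ +3, ≈ 43.5–46). The wall is flush on the stop and the other plates have not moved. Handing in.

```bash
python3 -c "
from rig import close_job
print(close_job())"
```

```text
the job is handed in; nothing more can be done
None
```

The 14 mm plate is seated in the red holder, the holder is pushed up against the steel stop, and the job was handed in with no verdict shown. The robot finished clear of everything at about 17 s of the 54 s.

- **Finding the plate:** I pinched only the middle plate. It read 13.5 mm, and both cameras showed it clearly thinner than its neighbours. I did not pinch the other two.
- **Seating:** the plate went down into the slot and met the floor with its underside at about 26 mm, as specified. The largest force reading was 5.5 N.
- **Pushing:** the holder slid with about 5 N. It stalled at the stop with the reading rising to 7 N, and then I let go.

**Last checks:**
- The plate's top measured 80.7 × 13.9 mm when projected at 116 mm height, which fits a fully seated plate.
- The plate is centred lengthways to about 3 mm, and the holder wall showed no gap to the stop.
- The other two plates moved less than 1 pixel (about 2 mm) in the top view, and the bystanders looked unmoved.

**Disagreement:** the last wrist picture puts the plate's top at guide y ≈ 43.5 mm, while the gripper position at the stop gave about 46 mm. Both are within the 41.5–48.5 mm limits. I put the difference down to calibration or a slight lean in the slot's 2 mm of play. The wrist camera also placed the board about 3 mm differently in x from the top camera, well inside the ±12 mm allowed.

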